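# Hold the tube block pressed on its spring stop for fastening

### The job

A labmate is about to screw the aluminium tube block down onto the grey heater base and needs a third hand: turn the black catch knob clockwise (seen from above) until its red arm has swung fully out of the block's way, about a quarter turn, then slide the block along its channel against the blue spring stop until the stop's pointer stands in the green band of the scale, never letting it reach the red. Finish while still holding the block pressed there steadily, flat on the base, with the catch left open; do not let go at the end. Leave the other things on the bench where they are.

Things in the scene. Friction and masses are not known exactly. Their poses are not given: they have to be found in the camera images.
- base: Fixed grey base, aluminium deck 45 mm above the bench. Origin at bench level on the channel's centre line; spans x -110 to +145, y -75 to +105 mm. Its x axis (within 0.45 rad of world +y) runs along the channel to the spring stop; z up; the catch is on its +y side. Two guides 54 mm apart, 12 mm high, x -110 to +70 mm, open at the -x end. Scale block: x 76 to 126, y -73 to -41 mm, 30 mm high.
- block: Loose aluminium block with 12 dark wells, 70 mm long (its x, along the channel), 50 wide (y), 45 high, 0.24 to 0.46 kg, on the deck, 2 mm play to each guide. Origin: centre of underside; axes as the base's. Starts with its +x face 85 to 120 mm short of the stop face. Push it on its -x face (deck is free behind) or grip its 50 mm width above the guides.
- catch (a joint): Catch angle, rad: 0 closed (red arm across the channel, pointing to the base's -y), 1.57 fully open (arm pointing to the base's -x). Grows turning clockwise seen from above. Starts at 0 to 0.2, stays where left (friction 0.06 N m). Closed, it bars the block, which cannot push it open. Counts as fully open above 1.25.
- catch_grip (a point): Centre of the black bar grip on the catch's vertical axis, 60 mm above the deck, at x 65, y 80 mm of the base. Bar 46 mm long, 14 thick, 28 high (46 to 74 mm above the deck), in line with the red arm (along the base's y at 0), turning with it; a disc of 17 mm radius just below. Red arm: 70 mm long from the axis, 12 wide, 16 to 28 mm above the deck.
- stop (a joint): How far the blue spring stop is pressed in, m: 0 at rest, grows along the base's +x, at most 0.028. Spring 900 N/m, no preload (6.3 N at 7 mm, 13.5 N at 15 mm); springs back when let go. Its black pointer moves over the scale: white, green from 7 to 15 mm, white, red from 20 mm on.
- stop_face (a point): Centre of the stop's pressing face (faces the base's -x): at rest x 85, y 0 mm of the base, 20 mm above the deck; moves with the stop. Blue plate 60 mm wide, 10 thick, top 40 mm above the deck; pointer bracket on it to 42 mm.
- tip_box: Bystander: box of yellow pipette tips, red rim, 117 x 80 x 66 mm, loose on the bench. Origin at the centre of its underside.
- screwdriver: Bystander: orange-handled screwdriver, 190 mm, lying on the bench for the labmate.
- screw_dish: Bystander: small white dish, 80 mm across, 22 mm high. Origin at the centre of its underside.
- reagent: Bystander: amber bottle with blue cap, 60 mm across, 100 mm high, standing. Origin at the centre of its underside.
- tube_rack: Bystander: green tube rack with capped tubes, 140 x 60 x 42 mm. Origin at the centre of its underside.
- pipette: Bystander: blue pipette lying on the bench, 230 mm long, 29 mm thick. Origin under its middle.
There are look-alikes about, which are no part of the job. Leave any turquoise look-alike of the block alone.

How it is judged:
By the outcome, as a careful person would: the job done as asked, in the order asked, and still so for the second after the job is handed in, while the arm keeps its last pose, push and grip.
It also fails if it takes over 56 s, if anything falls off the work surface, if the arm or the gripper's body presses on something with over 40 N, if the wrist force passes 120 N, or if a joint passes its speed limit or range.

### The arm

A 7-joint arm with a two-finger parallel gripper is mounted at the origin on the work surface. World frame = base frame: x ahead of the robot, y to its left, z up, the work surface at z = 0. Lengths are in m, angles in rad, forces in N, time in s.
With the tool pointing down it reaches from about 0.425 to 1.025 m from the base axis. Payload 3.6 kg.
Tool frame: the origin (TCP) lies midway between the tips of the shut fingers; the grasp point (between the pads) lies 19 mm behind it; z points along the fingers, y is the line along which they close (so a half turn about z gives the same grasp; the last joint's range is limited). The gripper opens to 85 mm and grips with 20 to 120 N. Pads are 22 mm wide; open, the fingers measure 114 mm over their backs; the gripper's body (76 mm by 85 mm) begins 54 mm behind the grasp point. The pads swing forward as they close: fully open they stand 13 mm farther back than shut.
Start: joints at [-1.264, 0.591, 0.048, 1.609, -0.033, 0.943, -0.034], TCP at [0.282, 0.668, 0.231] pointing down, gripper open.
Joint ranges: [-2.69, 2.69], [-0.47, 2.24], [-1.27, 1.36], [0.19, 2.51], [-1.53, 4.68], [0.08, 2.07], [-3.09, 3.09]. Speed limits (rad/s): [2.57, 2.57, 3.14, 3.14, 3.14, 3.14, 3.14].

### API

Orientations are given as a unit quaternion [x, y, z, w].
In Python, from plant import r gives the robot as it stands. The module is installed in compiled form; this text tells all that it offers.
- The arm moves only by the shell command python3 -m creep 'ROWS' [FORCE]. ROWS is JSON, a list of rows, each a list of 7 numbers: the turn, a rotation vector about the tool's x, y, z in degrees, then the shift along the tool's x, y, z in mm, then the finger opening in mm, from 0 to 85.4. A call has 1 to 20 rows; each row shifts and turns the commanded pose from where the row before left it, along the tool's axes as they then stand; what a row does not reach is not made up. A row lasts 1/12 s, in which the tool goes at most 41.7 mm and 7.16 degrees, less where a joint would pass 70% of its speed; a pose out of reach is approached as far as the arm can. A call with a gripper value outside its range is refused whole. The fingers move at their own pace and stop on an object; FORCE is the grip in N (left out, the last holds). Time passes only in rows, so rows that do not move let the fingers close. It gives the time, the measured TCP pose, the force, the opening and the grip force at its end, in the units of the state.
- r.read_state(): the state, without advancing time (a new reading comes with each control period).
- r.snapshot(name): name is "side" or "top"; returns the picture (420x560x3 uint8, red, green, blue); there is no depth.
- r.camera_info(name): a dict with "vfov" (degrees; the focal length in pixels is half the picture's height over the tangent of half this angle, whatever the lens; pixels are square), "cx", "cy" (the principal point, pixels), "dist" ([k1, k2, p1, p2, k3] as OpenCV has them; the pictures are not rectified), "extrinsics" (4x4, takes a point from world to camera coordinates). Camera axes: x right, y down, z forward; pixel columns grow to the right and rows downward; lengths in m; the calibration is good to about 2 mm. A picture is of the moment at which its call begins. camera_info takes no time and is no camera call.
- r.sign_off(): hands the job in; it is judged then, once.
Trained networks look in the newest picture that a camera, given by its name, has taken for a name from the list of things; names that differ only in an ending like _2 or _b are one class to them, and where a whole thing is asked for, a point or a joint stands for the part that bears it (a point fixed in the world has none). Each returns a list of dicts, best first, with "conf" (0 to 1); they miss things now and then, are a little off and sometimes report something else, mostly with a low value. They report only what shows in the picture. A call takes as long as a camera call. They do not tell look-alikes from the thing itself.
- r.recognise(camera, name): "point" ([x, y, z] in m, in world coordinates, good to about 4 mm: the middle of the surface that is visible of it).
- r.landmark_of(camera, name): "point" ([x, y, z] in m, in world coordinates, good to about 4 mm: a listed point, or the origin of a listed thing).
The state is a dict: "time": time; "joint_pos": joint angles; "qd": joint speeds; "joint_torque": joint torques, N m; "tcp_pos": TCP position; "tcp_rot": TCP orientation; "ft_force": force on the tool from outside, world axes, zero at the start; "wrist_torque": the same for the moment, N m; "width": finger opening in m; "gripper_force": force on a finger pad.
Only numpy, scipy, OpenCV 4.12 (cv2) and the standard library are available. Lean on these libraries where they do the work, as an engineer would, in place of code of your own. Each camera call takes 0.05 s, during which the arm holds its last target. There are 200 camera calls.

## Working session

There is one attempt and no reset: what is moved stays moved. The work goes in short steps, Python scripts to look and compute and a shell command to move; the robot and the scene stay as the last step left them, time stands still between calls to the robot, and variables do not carry over. Pictures are saved under pics/ and viewed, at most 10 in all, crops included, and the job is handed in when it is done.

```bash
mkdir -p pics
python3 - <<'E'
from plant import r
import cv2
for c in("side","top"):
    cv2.imwrite(f"pics/{c}0.png",r.snapshot(c)[:,:,::-1])
    i=r.camera_info(c);print(c,i["vfov"],i["cx"],i["cy"],i["dist"],i["extrinsics"])
    for n in("block","catch_grip","stop_face","base"):
        print(n,[(round(d["conf"],2),[round(v,4) for v in d["point"]]) for d in r.landmark_of(c,n)])
s=r.read_state();print(s["time"],s["tcp_pos"],s["tcp_rot"],s["ft_force"],s["width"])
E
```

```text
side 55.37859918528389 278.7010341976054 209.90983841019715 [-0.10709022  0.          0.          0.          0.        ] [[ 0.77456681 -0.63229847  0.01564945 -0.44868894]
 [-0.41626704 -0.5282443  -0.74005386  0.30025543]
 [ 0.47620165  0.5667068  -0.67236552  0.86400514]
 [ 0.          0.          0.          1.        ]]
block [(0.92, [0.7489, -0.1621, 0.002]), (0.83, [0.6009, -0.027, 0.0487])]
catch_grip [(0.74, [0.5, 0.0536, 0.1038])]
stop_face [(0.76, [0.5709, 0.0998, 0.0652]), (0.19, [0.5775, -0.3888, -0.0002])]
base [(0.65, [0.5923, 0.0144, 0.0018])]
top 42.792059037060476 283.2586439360773 208.63895786890527 [-0.19071326  0.          0.          0.          0.        ] [[ 0.10907877 -0.99402124  0.00485726 -0.0515827 ]
 [-0.97304572 -0.10777328 -0.20387976  0.59928707]
 [ 0.2031843   0.01751262 -0.97898389  1.27033135]
 [ 0.          0.          0.          1.        ]]
block [(0.91, [0.7525, -0.1642, 0.003]), (0.69, [0.6055, -0.0206, 0.0431])]
catch_grip [(0.54, [0.4992, 0.0576, 0.1071])]
stop_face [(0.7, [0.5685, 0.0977, 0.0639])]
base [(0.88, [0.5942, 0.0131, -0.0006]), (0.15, [0.4933, 0.3597, -0.0026])]
0.5 [0.28220145 0.66779427 0.23127092] [ 1.98562714e-01  9.80088183e-01 -3.55179412e-05  2.25888069e-05] [ 0.28778127 -0.19457581 -0.09552561] 0.08544280462341804
```

View pics/side0.png

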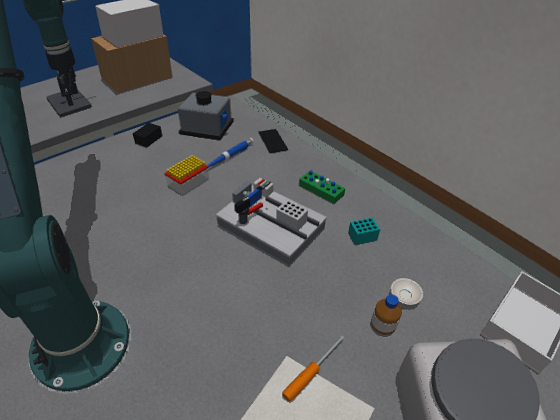

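View pics/top0.png

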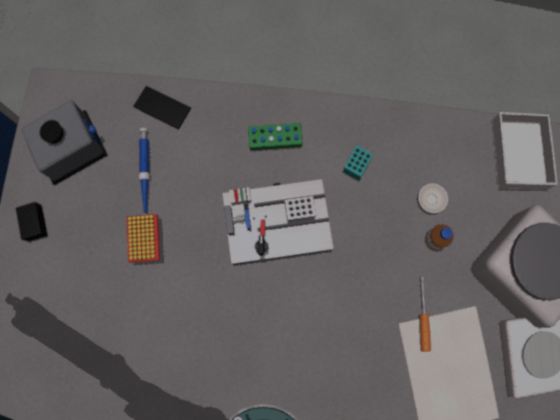

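The top picture shows the grey base at about (278,220), the aluminium block at (300,208), the catch knob at (261,247) and the blue stop at (248,218). There are two block candidates. The aluminium one at top (300,208) / side (292,212) sits in the channel on the deck, so it is the block meant. The turquoise one at top (358,162) / side (364,230) lies on the bench and is the look-alike. Next I fit the base pose and check it with a model overlay on an enlarged crop.

```bash
cat > h.py <<'E'
import numpy as np,cv2
from plant import r
from scipy.spatial.transform import Rotation as R
def proj(c,P):
    i=r.camera_info(c);f=210/np.tan(np.radians(i["vfov"]/2));E=np.array(i["extrinsics"])
    K=np.array([[f,0,i["cx"]],[0,f,i["cy"]],[0,0,1]])
    return cv2.projectPoints(np.asarray(P,float).reshape(-1,1,3),cv2.Rodrigues(E[:3,:3])[0],E[:3,3],K,np.array(i["dist"],float))[0][:,0]
def b2w(b,P):
    P=np.asarray(P,float);t=b[2];x,y,z=P.T/1000
    return np.c_[b[0]-np.sin(t)*x-np.cos(t)*y, b[1]+np.cos(t)*x-np.sin(t)*y, z]
def w2b(b,P):
    d=np.asarray(P)[:2]-b[:2];s,c=np.sin(b[2]),np.cos(b[2])
    return np.array([-s*d[0]+c*d[1],-c*d[0]-s*d[1],P[2]])*1000
def overlay(b,bx,ca,stop,out,k=4):
    ims=[]
    for c,(u0,v0) in(("top",(215,170)),("side",(210,165))):
        im=r.snapshot(c)[:,:,::-1][v0:v0+100,u0:u0+130];raw=cv2.resize(im,None,fx=3,fy=3,interpolation=cv2.INTER_CUBIC);ov=raw.copy()
        def line(P,col,cl=True):
            q=(proj(c,b2w(b,P))-[u0,v0]+.5)*3-.5
            cv2.polylines(ov,[np.int32(np.round(q*8))],cl,col,1,cv2.LINE_AA,3)
        rect=lambda x0,x1,y0,y1,z:[[x0,y0,z],[x1,y0,z],[x1,y1,z],[x0,y1,z]]
        line(rect(-110,145,-75,105,45),(0,255,255))
        line(rect(bx-35,bx+35,-25,25,90),(255,0,255))
        line(rect(76,126,-73,-41,75),(255,255,0))
        line(rect(85+stop,95+stop,-30,30,85),(0,128,255))
        d=np.array([-np.sin(ca),-np.cos(ca),0]);o=np.array([65,80,0.])
        line([o+[0,0,73],o+70*d+[0,0,73]],(0,255,0),False)
        line([o+23*d+[0,0,119],o-23*d+[0,0,119]],(0,255,0),False)
        ims.append(np.hstack([raw,ov]))
    cv2.imwrite(out,np.vstack(ims))
E
python3 - <<'E'
from h import *
overlay([.5928,.0138,.265],-39,0.1,0,"pics/ov1.png")
E
```

```text
(no output)
```

View pics/ov1.png

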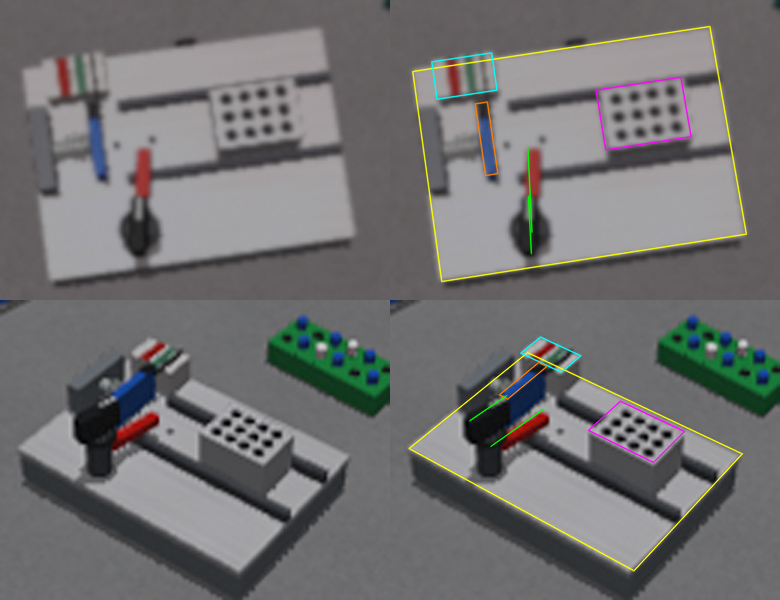

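The crop confirms the block: aluminium, 12 dark wells, inside the channel. The model nearly matches, with the deck corners (crop, 3x) off by about 10 px in the top view. I'll refine the pose from the corner pixels, with the heights left free.

```bash
cat > fit.py <<'E'
from h import *
from scipy.optimize import least_squares
T=lambda p:(np.array(p,float)+.5)/3-.5+[215,170]
S=lambda p:(np.array(p,float)+.5)/3-.5+[210,165-100]
dk_t=T([[22,70],[322,28],[356,236],[50,282]]); dk_s=S([[18,448],[349,458],[240,572]])
bl_t=T([[209,89],[292,78],[300,138],[217,149]]); bl_s=S([[230,402],[294,434],[264,464],[200,432]])
def res(p):
    b=p[:3];h,bx,hb,by=p[3:7]
    D=lambda x,y:[x,y,h]
    c=[D(145,-75),D(-110,-75),D(-110,105),D(145,105)]
    e=[proj("top",b2w(b,c))-dk_t, proj("side",b2w(b,[c[3],c[1],c[2]]))-dk_s]
    k=[[bx+35,by-25,hb],[bx-35,by-25,hb],[bx-35,by+25,hb],[bx+35,by+25,hb]]
    e+=[proj("top",b2w(b,k))-bl_t, proj("side",b2w(b,[k[0],k[1],k[2],k[3]]))-bl_s]
    return np.vstack(e).ravel()
s=least_squares(res,[.593,.014,.265,45,-39,90,0],loss="soft_l1")
print(s.x.round(4)); print(res(s.x).reshape(-1,2).round(2).tolist())
b=s.x[:3]
# catch arm tip (far end) and knob, two-view
def tri(pt,ps):
    q=least_squares(lambda P:np.r_[proj("top",[P])[0]-pt,proj("side",[P])[0]-ps],[.52,.05,.1]);return q.x,np.abs(q.fun).max()
for n,pt,ps in(("armtip",[144,150],[154,421]),):
    P,e=tri(T(pt),S(ps));print(n,P.round(4),w2b(b,P).round(1),e)
print("grip",b2w(b,[[65,80,105]]).round(4))
overlay(b,s.x[4],0.1,0,"pics/ov2.png")
E
python3 fit.py
```

```text
[ 5.91500e-01  1.35000e-02  2.53900e-01  4.37596e+01 -4.02558e+01
  8.81570e+01 -1.54960e+00]
[[0.43, 0.28], [-0.45, 0.37], [-0.37, 0.34], [-0.02, -0.34], [-0.01, 0.1], [0.66, -0.62], [0.2, 0.12], [-0.53, 0.23], [0.08, -0.08], [0.59, -0.26], [-0.22, 0.14], [0.41, 0.26], [0.25, -0.15], [-0.19, 0.06], [-0.34, -0.11]]
armtip [0.567  0.0627 0.0612] [53.8 11.4 61.2] 0.5982039307864397
grip [[0.4978 0.0563 0.105 ]]
```

View pics/ov2.png

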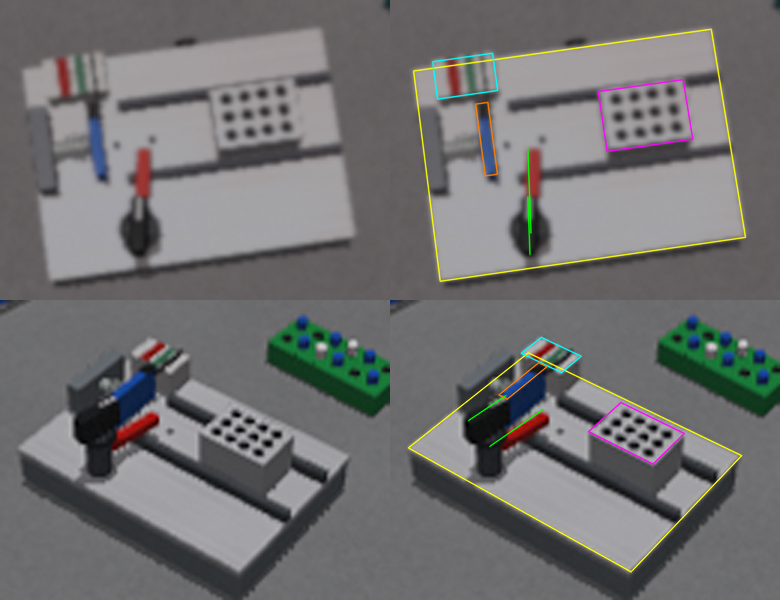

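```bash
python3 -m creep '[[0,0,0,-21.9,-24,0,50],[0,0,0,-21.9,-24,0,50],[0,0,0,-21.9,-24,0,50],[0,0,0,-21.9,-24,0,50],[0,0,0,-21.9,-24,0,50],[0,0,0,-21.9,-24,0,50],[0,0,0,-21.9,-24,0,50],[0,0,0,-21.9,-24,0,50],[0,0,0,-21.9,-24,0,50],[0,0,0,-21.9,-24,0,50],[0,0,0,-21.9,-24,0,50],[0,0,0,-21.9,-24,0,50],[0,0,0,-21.9,-24,0,50],[0,0,0,-21.9,-24,0,50],[0,0,0,-21.9,-24,0,50],[0,0,0,-21.9,-24,0,50],[0,0,0,-21.9,-24,0,50],[0,0,0,-21.9,-24,0,50],[0,0,0,-21.9,-24,0,50],[0,0,0,-21.9,-24,0,50]]' 40
python3 -m creep '[[0,0,-5.8,0,0,0,50],[0,0,-5.8,0,0,0,50],[0,0,-5.8,0,0,0,50],[0,0,-5.8,0,0,0,50],[0,0,-5.6,0,0,0,50],[0,0,0,0,0,0,50],[0,0,0,0,0,0,50]]'
cat >> h.py <<'E'
B=np.array([.592,.0136,.254])
def to(goal,yaw):  # shift in tool mm, cw turn deg to bring tool y to yaw (world deg, mod 180)
    s=r.read_state();M=R.from_quat(s["tcp_rot"]).as_matrix()
    y=np.degrees(np.arctan2(M[1,1],M[0,1]))
    print("t",round(s["time"],2),"tcp",np.round(s["tcp_pos"],4),"base",w2b(B,s["tcp_pos"]).round(1),"yaw",y.round(1),"turn",((y-yaw+90)%180-90).round(1),"shift",(M.T@(np.array(goal)-s["tcp_pos"])*1000).round(1),"F",np.round(s["ft_force"],1),"q7",round(s["joint_pos"][6],2),"w",round(s["width"],4))
E
python3 -c "
from h import *
to([.4985,.056,.095],95.9)"
```

```text
time: 2.37
tcp_pos: [0.4994, 0.0537, 0.2317]
tcp_rot: [0.199, 0.98, 0.0, 0.0]
ft_force: [0.1, 1.0, -0.2]
width: 0.05
gripper_force: 0.0
time: 2.95
tcp_pos: [0.499, 0.0551, 0.2315]
tcp_rot: [-0.05, 0.999, 0.0, 0.0]
ft_force: [-1.0, -0.1, -0.3]
width: 0.05
gripper_force: 0.0
t 2.95 tcp [0.499  0.0551 0.2315] base [ 63.6  79.6 231.5] yaw 95.7 turn -0.2 shift [  0.5   0.9 136.5] F [-1.  -0.1 -0.3] q7 1.49 w 0.05
```

```bash
python3 -m creep '[[0,0,0,0.5,0.9,20,50],[0,0,0,0,0,20,50],[0,0,0,0,0,20,50],[0,0,0,0,0,20,50],[0,0,0,0,0,20,50],[0,0,0,0,0,15,50],[0,0,0,0,0,10,50],[0,0,0,0,0,7,50],[0,0,0,0,0,4,50],[0,0,0,0,0,0,50]]' 30
python3 -c "
from h import *
to([.4985,.056,.095],95.9)"
python3 -m creep '[[0,0,0,0,0,0,30],[0,0,0,0,0,0,20],[0,0,0,0,0,0,10],[0,0,0,0,0,0,5],[0,0,0,0,0,0,5],[0,0,0,0,0,0,5]]' 30
```

```text
time: 3.78
tcp_pos: [0.4982, 0.0561, 0.095]
tcp_rot: [-0.051, 0.999, -0.0, -0.0]
ft_force: [0.0, 0.6, -0.8]
width: 0.0502
gripper_force: 0.0
t 3.78 tcp [0.4982 0.0561 0.095 ] base [64.7 80.1 95. ] yaw 95.9 turn -0.0 shift [-0.2 -0.1 -0. ] F [ 0.   0.6 -0.8] q7 1.5 w 0.0502
time: 4.28
tcp_pos: [0.4985, 0.0577, 0.0962]
tcp_rot: [-0.052, 0.999, 0.001, 0.001]
ft_force: [-1.0, 4.9, 6.7]
width: 0.0135
gripper_force: 32.9
```

```bash
python3 -m creep '[[0,0,0,0,1.2,-1.5,5],[0,0,4,0,0,0,5],[0,0,4,0,0,0,5],[0,0,4,0,0,0,5],[0,0,4,0,0,0,5],[0,0,4,0,0,0,5],[0,0,4,0,0,0,5],[0,0,4,0,0,0,5],[0,0,4,0,0,0,5],[0,0,4,0,0,0,5],[0,0,4,0,0,0,5]]' 30
python3 -m creep '[[0,0,4,0,0,0,5],[0,0,4,0,0,0,5],[0,0,4,0,0,0,5],[0,0,4,0,0,0,5],[0,0,4,0,0,0,5],[0,0,4,0,0,0,5],[0,0,4,0,0,0,5],[0,0,4,0,0,0,5],[0,0,4,0,0,0,5],[0,0,3,0,0,0,5],[0,0,0,0,0,0,5],[0,0,0,0,0,0,5]]'
python3 - <<'E'
from h import *
to([.4985,.056,.095],14.5)
print(r.read_state()["wrist_torque"])
overlay(B,-40,1.5,0,"pics/ov3.png")
E
```

```text
time: 5.2
tcp_pos: [0.4984, 0.0573, 0.0963]
tcp_rot: [0.294, 0.956, -0.0, 0.0]
ft_force: [1.1, 1.6, -8.0]
width: 0.0134
gripper_force: 31.9
time: 6.2
tcp_pos: [0.498, 0.0571, 0.0964]
tcp_rot: [0.595, 0.804, -0.0, 0.0]
ft_force: [1.9, 0.8, -9.7]
width: 0.0134
gripper_force: 31.6
t 6.2 tcp [0.498  0.0571 0.0964] base [65.7 80.  96.4] yaw 17.0 turn 2.5 shift [-1.2  0.1  1.4] F [ 1.9  0.8 -9.7] q7 0.59 w 0.0134
[ 0.08952116 -0.37767176 -0.04461648]
```

View pics/ov3.png

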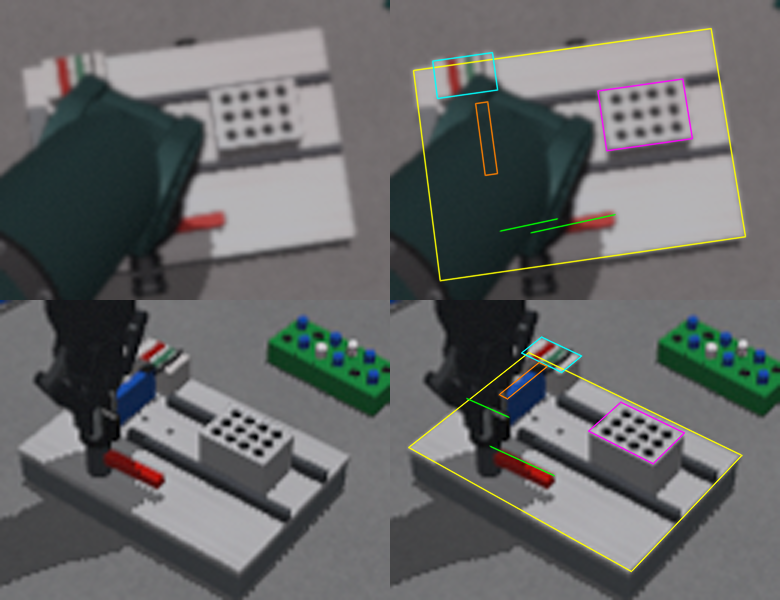

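The red arm now points along base -x at about 1.5 rad, with its tip at crop (224,220), so the catch is open. I release the grip, rise and move behind the block.

```bash
python3 -m creep '[[0,0,0,0,0,0,20],[0,0,0,0,0,0,35],[0,0,0,0,0,0,45],[0,0,0,0,0,0,45],[0,0,0,0,0,0,45],[0,0,0,0,0,-8,45],[0,0,0,0,0,-20,45],[0,0,0,0,0,-20,45],[0,0,0,0,0,-20,45],[0,0,0,0,0,-20,45],[0,0,2.5,0,0,-10,45],[0,0,0,-30,15,0,0],[0,0,0,-30,15,0,0],[0,0,0,-30,15,0,0],[0,0,0,-30,15,0,0],[0,0,0,-30,15,0,0],[0,0,0,-20,6,0,0],[0,0,0,0,0,0,0],[0,0,0,0,0,0,0]]' 30
python3 - <<'E'
from h import *
to(b2w(B,[[-103,-1,57]])[0],14.5)
overlay(B,-40,1.5,0,"pics/ov4.png")
E
```

```text
time: 7.88
tcp_pos: [0.6189, -0.089, 0.1953]
tcp_rot: [0.614, 0.789, -0.0, 0.0]
ft_force: [-0.8, 0.8, -0.3]
width: 0.0001
gripper_force: 0.0
t 7.88 tcp [ 0.6189 -0.089   0.1953] base [-106.    -0.3  195.3] yaw 14.2 turn -0.3 shift [  3.1   0.7 138.3] F [-0.8  0.8 -0.3] q7 0.69 w 0.0001
```

View pics/ov4.png

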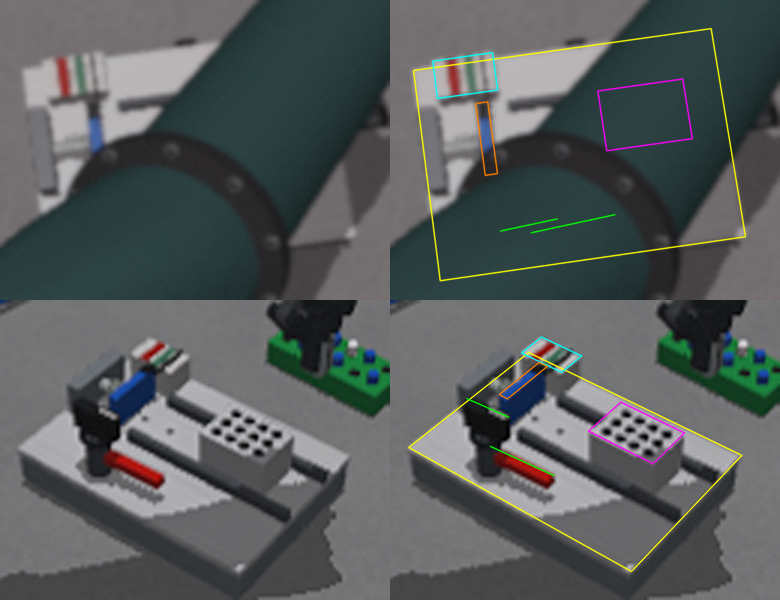

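The catch stayed open and the block hasn't moved. I descend behind it and start pushing.

```bash
python3 -m creep '[[0,0,-0.3,0,0.7,25,0],[0,0,0,0,0,25,0],[0,0,0,0,0,25,0],[0,0,0,0,0,25,0],[0,0,0,0,0,20,0],[0,0,0,0,0,10,0],[0,0,0,0,0,8,0],[0,0,0,0,0,0,0]]'
python3 -m creep '[[0,0,0,5,0,0,0],[0,0,0,5,0,0,0],[0,0,0,5,0,0,0],[0,0,0,5,0,0,0],[0,0,0,5,0,0,0],[0,0,0,5,0,0,0],[0,0,0,5,0,0,0],[0,0,0,5,0,0,0],[0,0,0,5,0,0,0],[0,0,0,5,0,0,0],[0,0,0,5,0,0,0],[0,0,0,5,0,0,0],[0,0,0,5,0,0,0],[0,0,0,5,0,0,0],[0,0,0,5,0,0,0],[0,0,0,5,0,0,0],[0,0,0,5,0,0,0],[0,0,0,0,0,0,0]]'
python3 - <<'E'
from h import *
to(b2w(B,[[15,-1,57]])[0],14.5)
cv2.imwrite("pics/s5.png",cv2.resize(r.snapshot("side")[150:275,190:350,::-1],None,fx=5,fy=4.8,interpolation=cv2.INTER_CUBIC)[:600,:800])
E
```

```text
time: 8.65
tcp_pos: [0.6185, -0.0858, 0.0558]
tcp_rot: [0.61, 0.792, -0.0, -0.001]
ft_force: [-0.3, 0.1, -0.0]
width: -0.0
gripper_force: 0.0
time: 10.15
tcp_pos: [0.5972, -0.0027, 0.0565]
tcp_rot: [0.61, 0.792, 0.0, -0.001]
ft_force: [0.4, -0.7, 0.3]
width: -0.0003
gripper_force: 0.1
t 10.15 tcp [ 0.5972 -0.0027  0.0565] base [-17.1  -0.9  56.5] yaw 14.8 turn 0.3 shift [32.1  0.2 -0.4] F [ 0.4 -0.7  0.3] q7 0.7 w -0.0003
```

View pics/s5.png

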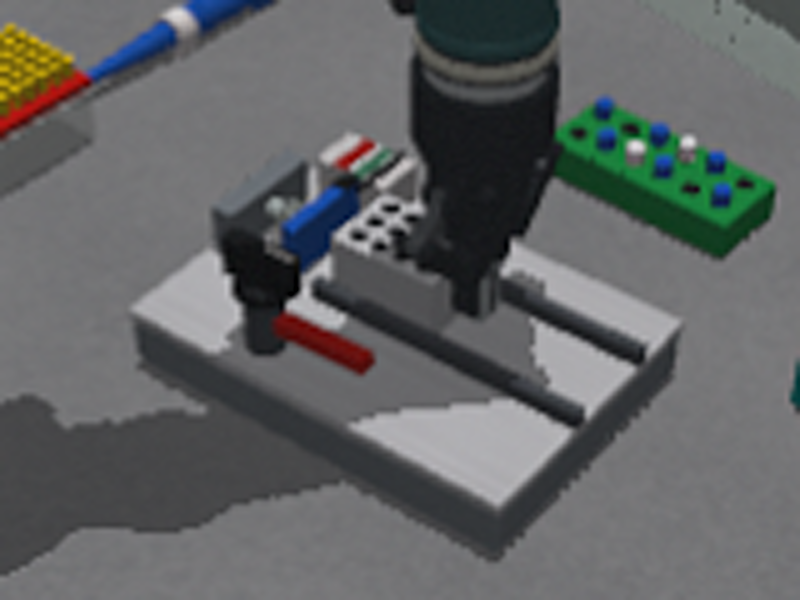

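The block, at crop (395,260), slides ahead of the fingers and sits about 20 mm short of the blue stop. The pointer is still at rest. I continue in small steps, reading the force along base x.

```bash
cat > f.py <<'E'
from h import *
s=r.read_state();F=s["ft_force"];t=B[2];print("TCPbase",w2b(B,s["tcp_pos"]).round(1),"Fx_base",round(-np.sin(t)*F[0]+np.cos(t)*F[1],2),"Fz",round(F[2],1),"v",np.abs(s["qd"]).max().round(3))
E
python3 -m creep '[[0,0,0,3,0,0,0],[0,0,0,3,0,0,0],[0,0,0,3,0,0,0],[0,0,0,3,0,0,0],[0,0,0,2,0,0,0],[0,0,0,2,0,0,0],[0,0,0,0,0,0,0],[0,0,0,0,0,0,0]]' >/dev/null; python3 f.py
python3 -m creep '[[0,0,0,1,0,0,0],[0,0,0,1,0,0,0],[0,0,0,1,0,0,0],[0,0,0,0,0,0,0],[0,0,0,0,0,0,0]]' >/dev/null; python3 f.py
python3 -m creep '[[0,0,0,1,0,0,0],[0,0,0,1,0,0,0],[0,0,0,1,0,0,0],[0,0,0,0,0,0,0],[0,0,0,0,0,0,0]]' >/dev/null; python3 f.py
```

```text
TCPbase [-2.6 -1.1 56.8] Fx_base 0.34 Fz -0.8 v 0.003
TCPbase [-0.6 -1.1 56.9] Fx_base -0.86 Fz -0.3 v 0.002
TCPbase [ 2.7 -1.2 56.9] Fx_base -1.28 Fz 0.8 v 0.002
```

```bash
python3 -m creep '[[0,0,0,1,0,0,0],[0,0,0,1,0,0,0],[0,0,0,1,0,0,0],[0,0,0,0,0,0,0],[0,0,0,0,0,0,0]]' >/dev/null; python3 f.py
python3 -m creep '[[0,0,0,1,0,0,0],[0,0,0,1,0,0,0],[0,0,0,1,0,0,0],[0,0,0,0,0,0,0],[0,0,0,0,0,0,0]]' >/dev/null; python3 f.py
```

```text
TCPbase [ 5.7 -1.1 56.9] Fx_base -2.18 Fz -0.4 v 0.002
TCPbase [ 8.  -1.  56.9] Fx_base -3.68 Fz 1.1 v 0.001
```

```bash
python3 -m creep '[[0,0,0,1,0,0,0],[0,0,0,1,0,0,0],[0,0,0,1,0,0,0],[0,0,0,1,0,0,0],[0,0,0,0,0,0,0],[0,0,0,0,0,0,0]]' >/dev/null; python3 f.py
python3 -m creep '[[0,0,0,1,0,0,0],[0,0,0,1,0,0,0],[0,0,0,1,0,0,0],[0,0,0,0,0,0,0],[0,0,0,0,0,0,0]]' >/dev/null; python3 f.py
python3 - <<'E'
from h import *
a=cv2.resize(r.snapshot("top")[170:245,215:315,::-1],None,fx=8,fy=8,interpolation=cv2.INTER_CUBIC)[:300]
b=cv2.resize(r.snapshot("side")[170:245,225:325,::-1],None,fx=8,fy=8,interpolation=cv2.INTER_CUBIC)[:300]
cv2.imwrite("pics/p6.png",np.vstack([a,b]))
E
```

```text
TCPbase [11.2 -1.  56.9] Fx_base -6.69 Fz 0.4 v 0.002
TCPbase [13.2 -1.  57. ] Fx_base -7.72 Fz 0.0 v 0.002
```

View pics/p6.png

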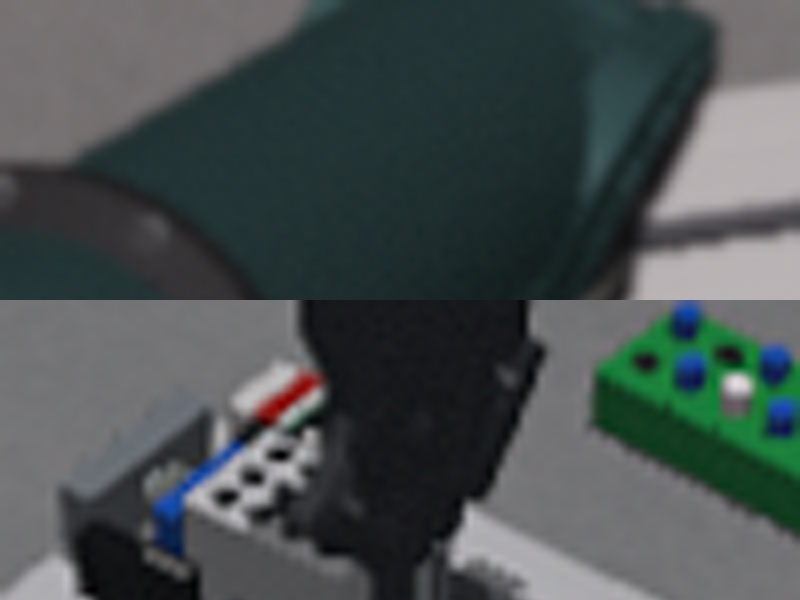

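The pointer is half hidden in the side view, behind the block at (250,430). By force (7.7 N, about 1 N of it friction) and travel, the stop is pressed in roughly 8 mm. I add about 3 mm to reach mid-green and measure the stop from the picture.

```bash
python3 -m creep '[[0,0,0,1,0,0,0],[0,0,0,1,0,0,0],[0,0,0,1,0,0,0],[0,0,0,0,0,0,0],[0,0,0,0,0,0,0],[0,0,0,0,0,0,0],[0,0,0,0,0,0,0],[0,0,0,0,0,0,0],[0,0,0,0,0,0,0],[0,0,0,0,0,0,0]]' >/dev/null; python3 f.py
python3 - <<'E'
from h import *
for n in("stop_face","block","catch_grip"):
  print(n,[(round(d["conf"],2),w2b(B,d["point"]).round(1)) for _ in range(1) if r.snapshot("side") is not None for d in r.landmark_of("side",n)])
im=r.snapshot("side")[:,:,::-1];u0,v0=230,170
im=cv2.resize(im[v0:v0+60,u0:u0+80],None,fx=10,fy=10,interpolation=cv2.INTER_CUBIC)
def L(P,c):
    q=(proj("side",b2w(B,P))-[u0,v0]+.5)*10-.5
    cv2.polylines(im,[np.int32(np.round(q))],False,c,1,cv2.LINE_AA)
for d,c in((0,(255,255,255)),(7,(0,255,0)),(15,(0,255,0)),(20,(0,0,255))):
    L([[85+d,30,85],[85+d,-30,85]],c)   # stop's front top edge at several depths
E=im;cv2.imwrite("pics/p7.png",E)
E
```

```text
TCPbase [15.1 -1.  57. ] Fx_base -8.89 Fz -1.2 v 0.002
stop_face [(0.41, array([98.2,  0.9, 65.8]))]
block [(0.81, array([-207. , -111.3,   -3.1])), (0.78, array([60. ,  2.1, 45.4]))]
catch_grip [(0.73, array([ 61.5,  78.7, 104.9])), (0.31, array([3.605e+02, 1.220e+01, 1.000e-01]))]
```

View pics/p7.png

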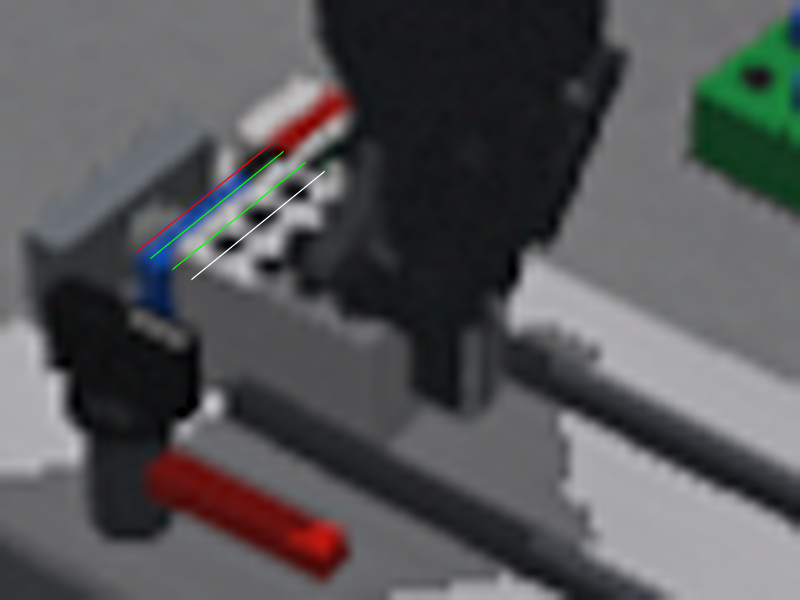

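```bash
python3 -m creep '[[0,0,0,1,0,0,0],[0,0,0,0,0,0,0],[0,0,0,0,0,0,0],[0,0,0,0,0,0,0],[0,0,0,0,0,0,0],[0,0,0,0,0,0,0]]' >/dev/null; python3 f.py
for i in 1 2 3 4; do python3 -m creep '[[0,0,0,0,0,0,0],[0,0,0,0,0,0,0],[0,0,0,0,0,0,0]]' >/dev/null; python3 f.py; done
```

```text
TCPbase [15.7 -1.  57.1] Fx_base -8.93 Fz -0.1 v 0.002
TCPbase [15.7 -1.  57. ] Fx_base -9.1 Fz -1.1 v 0.001
TCPbase [15.7 -1.  57.1] Fx_base -9.46 Fz -0.2 v 0.001
TCPbase [15.7 -1.  57.1] Fx_base -9.9 Fz -0.3 v 0.002
TCPbase [15.7 -1.  57. ] Fx_base -8.82 Fz -0.1 v 0.001
```

```bash
python3 -m creep '[[0,0,0,1,0,0,0],[0,0,0,0.5,0,0,0],[0,0,0,0,0,0,0],[0,0,0,0,0,0,0],[0,0,0,0,0,0,0],[0,0,0,0,0,0,0],[0,0,0,0,0,0,0],[0,0,0,0,0,0,0],[0,0,0,0,0,0,0],[0,0,0,0,0,0,0],[0,0,0,0,0,0,0],[0,0,0,0,0,0,0]]' >/dev/null; python3 f.py
python3 -m creep '[[0,0,0,0,0,0,0],[0,0,0,0,0,0,0]]' >/dev/null; python3 f.py
python3 -c "
from plant import r
print(r.read_state()['time']); print(r.sign_off())"
```

```text
TCPbase [16.6 -1.  57.1] Fx_base -10.67 Fz -1.1 v 0.002
TCPbase [16.6 -1.  57.1] Fx_base -10.5 Fz -1.6 v 0.002
17.4
the job is handed in; nothing more can be done
None
```

The job is handed in at 17.4 s: the catch is open at about 1.5 rad, and the fingers are holding the block against the stop with about 10.5 N. That force puts the stop roughly 10–11 mm in, inside the 7–15 mm green band; I worked this out from force and travel because the gripper hid the pointer.

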